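# Bleed the paint pressure pot through its lock-nut valve

### The arm

A 6-joint arm with a two-finger parallel gripper is mounted at the origin on the work surface. World frame = base frame: x ahead of the robot, y to its left, z up, the work surface at z = 0. Lengths are in m, angles in rad, forces in N, time in s.
With the tool pointing down it reaches from about 0.375 to 0.975 m from the base axis. Payload 3.8 kg.
Tool frame: the origin (TCP) lies on the mounting face of the last link; the fingertips stand 166 mm ahead of it and the grasp point (between the pads) lies 147 mm ahead of it; z points along the fingers, x is the direction in which the jaws open and shut, and the axes are right-handed (so a half turn about z gives the same grasp; the last joint's range is limited). The gripper opens to 88 mm and grips with 3 to 60 N. Pads are 18 mm wide; open, the fingers measure 123 mm over their backs; the gripper's body (75 mm by 187 mm) begins 45 mm behind the grasp point.
Start: joints at [1.077, 0.264, 1.604, -0, 1.274, -0.037], TCP at [0.298, 0.606, 0.405] pointing down, gripper open.
Joint ranges: [-2.63, 2.63], [-0.94, 2.18], [0.31, 2.57], [-1.31, 4.45], [0, 2.66], [-2.55, 2.55]. Speed limits (rad/s): [2.57, 2.57, 3.14, 3.14, 3.14, 3.14].

### API

Orientations are given as [roll, pitch, yaw] about the fixed x, y, z axes, in that order (R = Rz(yaw) Ry(pitch) Rx(roll)).
In Python, from workcell import observe, grab_frame, r gives the robot as it stands. The module is installed in compiled form; this text tells all that it offers.
- The arm moves only by the tool drive_tool, never from a script. Its argument "commands" is a list of rows, each a list of 2 entries, a list of its own where there are three numbers: the shift along the tool's x, y, z in mm, then the turn about the tool's z in degrees. In form: [[[dx, dy, dz], yaw], ...]. A call has 1 to 12 rows; each row shifts and turns the commanded pose from where the row before left it, along the tool's axes as they then stand; what a row does not reach is not made up. A row lasts 1/8 s, in which the tool goes at most 62.5 mm and 10.7 degrees, less where a joint would pass 70% of its speed; a pose out of reach is approached as far as the arm can. A call is refused whole if a number of a shift passes 62.5 or a number of a turn 10.7, either way. A call with a gripper value outside its range is refused whole. "fingers" is the opening, from -1 (shut) to 1 (fully open), set as the call begins (left out, the last holds). The fingers move at their own pace and stop on an object; "force" is the grip in N (left out, the last holds). Time passes only in rows, so rows that do not move let the fingers close. It gives the time, the measured TCP pose, the force and the opening at its end, in the units of the state.
- observe(): the state, without advancing time (a new reading comes with each control period).
- grab_frame(name): name is "side" or "top"; returns a dict with "image" (480x640x3 uint8, red, green, blue), "depth" (480x640 float32, m along the optical axis (not along the pixel's ray), 0 where there is no reading), "camera_matrix" (3x3 intrinsics, pixels), "cam_to_world" (4x4, takes a point from camera to world coordinates). Camera axes: x right, y down, z forward; pixel columns grow to the right and rows downward; lengths in m; the calibration is good to about 2 mm. A picture is of the moment at which its call begins.
- r.finish_job(): hands the job in, once; it reports no verdict.
The state is a dict: "t": time; "joint_pos": joint angles; "qvel": joint speeds; "tau": joint torques, N m; "tool_pos": TCP position; "orientation": TCP orientation; "contact_force": force on the tool from outside, world axes, zero at the start; "ft_torque": the same for the moment, N m; "grip_width": finger opening in m.
Only numpy, scipy, OpenCV 4.12 (cv2) and the standard library are available. Lean on these libraries where they do the work, as an engineer would, in place of code of your own. Each camera call takes 0.05 s, during which the arm holds its last target. There are 200 camera calls.

### The job

The paint pot is still under pressure and its lid has to come off next, so bleed it: unscrew the small knurled brass lock nut on the lid's bleed valve right up to its stop, following it up its thread so that no air is let out yet. Then press the freed steel valve tip straight down, gently, because the slender pin bends if it is forced, and hold it down until the gauge needle rests on zero. Let go with the nut left backed off, and leave the gauge and the other things around alone.

Things in the scene. Friction and masses are not known exactly. Their poses are not given: they have to be found in the camera images.
- pot: The pressure feed pot: round stainless pot with a clamped aluminium lid, fixed on the table; body 200 mm dia, lid 224 mm dia, its top face 185 mm above the table. Origin: centre of its underside; z up. Four clamps with T screws, 34 mm high over the lid, grip the rim on the pot's +x, +y, -x and -y sides.
- valve (a point): Foot of the bleed valve: where the valve's upright axis meets the lid's top face, at x -45, y 40 mm in the pot's axes; z up. From here up, while locked: brass hex foot 20 mm wide, 9 mm high; steel stem 9 mm dia to 26 mm; knurled brass lock nut, 13 mm dia, 9 mm high, from 26 to 35 mm; above it the steel valve tip.
- nut (a joint): Turn of the lock nut about the valve's upright axis, rad. 0 = screwed down on the stem, the tip is locked; grows anticlockwise seen from above (unscrewing) to 4.3, its stop at the top of its thread, where it stays on the pin. Takes about 0.04 N m to turn. Coarse thread, 5 mm a turn: the nut climbs 0.8 mm per rad along the pin, 3.4 mm in all.
- tip: Steel valve tip, a round rod 6 mm dia with a chamfered end, on the valve's axis, at the head of the pin. Origin: on the axis, 35 mm above point valve while not pressed; z up. Its end stands 6 to 14 mm above this origin: it differs from valve to valve and is not given, find it by touch. It is slender: more than 14 N on it bends it.
- gauge_needle (a joint): Angle of the red needle of the pressure gauge on the lid (white dial facing up, 55 mm), rad. 0 = no pressure, needle on the thick green mark towards the pot's -x side; grows clockwise seen from above, 0.5 rad per mark; starts at 1.8 to 3.2. While the valve is held open it falls to 0 in 1.7 to 2.5 s; it stays put while the valve is shut.
- stain_tin: Bystander, loose: closed metal tin with a blue label, 90 dia x 110 high mm. Origin: centre of its underside.
- lacquer_jar: Bystander, loose: amber glass jar with a black cap, 72 dia x 100 high mm. Origin: centre of its underside.
- mixing_cup: Bystander, loose: white open plastic cup, 84 dia at the rim, 100 high mm. Origin: centre of its underside.
- tape_roll: Bystander, loose: yellow roll of masking tape lying flat, 96 dia x 25 high mm. Origin: centre of its underside.
- sanding_block: Bystander, loose: cork sanding block, 100 x 62 x 32 mm. Origin: centre of its underside.
- wrench: Bystander, loose: steel open-end wrench lying flat, 170 long mm. Origin: centre of its underside.
- gauge: The pressure gauge: black case 62 mm dia, 38 mm high over the lid, steel bezel, white dial facing up. Origin: centre of its foot on the lid, at x 50, y -50 mm in the pot's axes. Not to be knocked.
- nut_top (a point): Centre of the top face of the knurled lock nut, on the valve's axis: 35 mm above point valve while locked, 38.4 mm when fully unscrewed with the pin up. It turns and climbs with the nut. The nut rides on the sprung pin: if fingers hold it at one height while turning it, or push it down, the pin is drawn down instead and air escapes (past 1.2 mm): follow it upward.
- pin (a joint): How far the tip and its pin are pressed down, m: 0 up (sprung, returns when let go), 0.0022 at its hard stop; immovable while the nut is screwed down. Freed, it yields at 3 N, goes easily for 1.2 mm, then meets the seat: air flows from about 9.5 N (1.4 mm), the force grows by 2 N per mm to about 11 N at the stop and climbs steeply beyond.
- regulator (a point): Pressure regulator on the lid, not to be used: aluminium body 38 mm dia with a black knob, 66 mm high over the lid, on this point of the lid's top face.
- safety_valve (a point): Small brass safety valve with a pull ring, not to be used: 12 mm dia, 42 mm high over this point of the lid's top face.
- outlet (a point): Paint outlet with a ball valve and blue lever, not to be used: 45 mm high over this point of the lid's top face; about 20 mm wide and 60 mm long along the pot's y axis.

How it is judged:
By the outcome, as a careful person would: the job done as asked, in the order asked, and still so for the second after the job is handed in, with the robot touching nothing.
It also fails if it takes over 69 s, if anything falls off the work surface, if the arm or the gripper's body presses on something with over 40 N, if the wrist force passes 120 N, or if a joint passes its speed limit or range.

## Working session

There is one attempt and no reset: what is moved stays moved. The work goes in short steps, Python scripts to look and compute and a tool call to move; the robot and the scene stay as the last step left them, time stands still between calls to the robot, and variables do not carry over. Pictures are saved under pics/ and viewed, about 8 in all and at most 12, crops included, and the job is handed in when it is done.

Besides the shell and the picture viewer there is one more tool, called by a JSON object that holds its "op" and its "data", one argument or row to a line. drive_tool: Moves the arm, as the interface text tells. Its arguments: {"type":"object","properties":{"commands":{"type":"array","items":{"type":"array"}},"fingers":{"type":"number"},"force":{"type":"number"}},"required":["commands"]}

```bash
mkdir -p pics
cat > h.py <<'E'
import numpy as np, cv2
from workcell import observe, grab_frame, r
def grab(n):
    f=grab_frame(n); return f
def save(f,name,crop=None,scale=1):
    im=f["image"][...,::-1]
    if crop: x0,y0,x1,y1=crop; im=im[y0:y1,x0:x1]
    im=cv2.resize(im,None,fx=scale,fy=scale,interpolation=cv2.INTER_CUBIC); cv2.imwrite("pics/"+name,im)
def ray(f,u,v,z):
    K=f["camera_matrix"];T=f["cam_to_world"]
    d=T[:3,:3]@np.linalg.inv(K)@[u,v,1]; o=T[:3,3]
    return o+d*(z-o[2])/d[2]
def proj(f,p):
    T=np.linalg.inv(f["cam_to_world"]);q=f["camera_matrix"]@(T[:3,:3]@p+T[:3,3]);return q[:2]/q[2]
E
python3 - <<'E'
from h import *
for n in("top","side"):
    f=grab(n); save(f,n+"0.png"); print(n,f["cam_to_world"].round(3).tolist(),f["camera_matrix"].round(1).tolist())
print(observe())
E
```

```text
top [[-0.008, -0.983, 0.183, 0.35], [-1.0, 0.009, 0.005, -0.006], [-0.007, -0.183, -0.983, 1.219], [0.0, 0.0, 0.0, 1.0]] [[500.0, 0.0, 332.2], [0.0, 500.0, 233.6], [0.0, 0.0, 1.0]]
side [[0.965, -0.177, 0.192, 0.292], [-0.261, -0.623, 0.738, -1.046], [-0.011, -0.762, -0.647, 1.09], [0.0, 0.0, 0.0, 1.0]] [[524.0, 0.0, 320.2], [0.0, 524.0, 248.3], [0.0, 0.0, 1.0]]
{'t': 0.1, 'joint_pos': array([ 1.07708030e+00,  2.64659475e-01,  1.60521303e+00, -2.83622491e-05,
        1.27371112e+00, -3.68832686e-02]), 'qvel': array([ 0.0011173 , -0.00189265, -0.00346585,  0.00085706,  0.00077079,
        0.00105178]), 'tau': array([-7.04808263e-04, -5.03619039e+01, -3.58071184e+01,  7.30229588e-02,
        2.33400764e-02, -5.57637043e-05]), 'tool_pos': array([0.29759901, 0.60551495, 0.40353773]), 'orientation': array([-3.14154632e+00,  1.99061162e-03,  1.11397194e+00]), 'contact_force': array([-0.60526365, -0.34414671, -0.02961702]), 'ft_torque': array([-0.01739489,  0.02656182,  0.00181047]), 'grip_width': 0.08824682955629914}
```

View pics/top0.png

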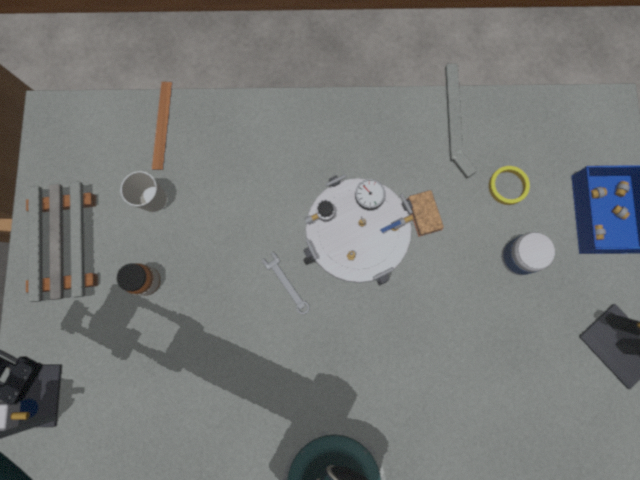

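View pics/side0.png

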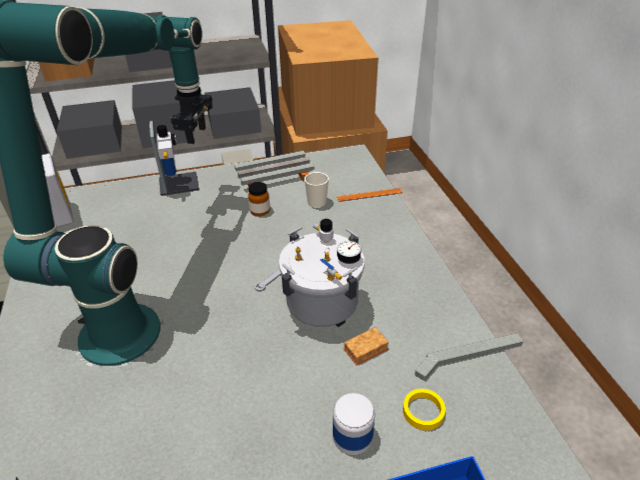

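The top view shows the pot lid centred near (358,229), the gauge at (369,194), a brass item at (351,255) and another at (362,222). In the side view the brass items are at (298,253) and (326,255). I'll zoom in on both.

Run:
```python
from h import *
t=grab("top");s=grab("side")
a=t["image"][170:295,295:420];b=s["image"][210:330,265:385]
rs=lambda i:cv2.resize(i,(400,400),interpolation=cv2.INTER_CUBIC)
cv2.imwrite("pics/zoom.png",np.hstack([rs(a),rs(b)])[...,::-1])
im=t["image"].astype(int);hsv=cv2.cvtColor(t["image"],cv2.COLOR_RGB2HSV)
# lid circle: bright unsaturated
m=((hsv[...,2]>170)&(hsv[...,1]<40)).astype(np.uint8);m[:, :295]=0;m[:,425:]=0;m[:165]=0;m[300:]=0
c=max(cv2.findContours(m,0,2)[0],key=cv2.contourArea)
hull=cv2.convexHull(c);(e)=cv2.fitEllipse(hull);print("lid",e,ray(t,*e[0],0.185))
for n,f,(x0,y0,x1,y1),C in(("top",t,(295,170,415,295),0),("side",s,(270,215,380,310),0)):
    h=cv2.cvtColor(f["image"],cv2.COLOR_RGB2HSV)
    m=((h[...,0]>8)&(h[...,0]<32)&(h[...,1]>80)).astype(np.uint8)
    M=np.zeros_like(m);M[y0:y1,x0:x1]=m[y0:y1,x0:x1]
    k,l,st,ce=cv2.connectedComponentsWithStats(M)
    for i in range(1,k):
        if st[i,4]>8: print(n,st[i],ce[i].round(1),ray(f,*ce[i],0.2).round(4))
```

```text
lid ((357.9601745605469, 229.76637268066406), (101.46941375732422, 103.61746215820312), 106.66450500488281) [ 0.5509521  -0.05559483  0.185     ]
top [405 196  10  26 100] [411.3 209.4] [ 0.5903 -0.1671  0.2   ]
top [312 215   6   5  21] [314.5 216.8] [0.5764 0.0353 0.2   ]
top [359 220   5   6  17] [360.9 222.6] [ 0.5631 -0.0613  0.2   ]
top [348 254   7   5  26] [350.6 256. ] [ 0.4932 -0.0387  0.2   ]
side [317 226   4   4  12] [318.3 227.3] [0.5736 0.0563 0.2   ]
side [296 248   4   5  18] [297.6 250. ] [ 0.4967 -0.0217  0.2   ]
side [324 252   6   9  39] [326.6 256.2] [ 0.5628 -0.0663  0.2   ]
side [295 255   7   6  28] [297.9 257.6] [ 0.4904 -0.0511  0.2   ]
side [327 272  15   9  69] [334.  276.2] [ 0.5602 -0.1435  0.2   ]
```

View pics/zoom.png

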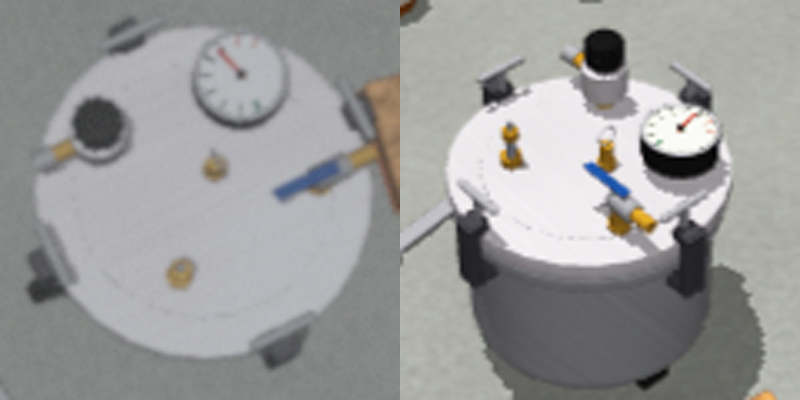

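```bash
cat >> h.py <<'E'
def loc(dxyz,o):
    "world shift (mm) -> tool axes"
    from scipy.spatial.transform import Rotation as R
    return R.from_euler("xyz",o["orientation"]).as_matrix().T@np.array(dxyz)
E
python3 - <<'E'
from h import *
t=grab("top");s=grab("side")
print("side nut",ray(s,297.6,250,.2155),"foot",ray(s,297.9,257.6,.190))
print("top blob",ray(t,350.6,256,.2155),ray(t,350.6,256,.190))
# gauge: pot frame prediction
c=np.array([.551,-.0556]);
hsv=cv2.cvtColor(t["image"],cv2.COLOR_RGB2HSV)
g=ray(t,370,193.6,.223)[:2];s_=ray(t,362,222,.22)
yaw=np.arctan2(*(g-c)[::-1])-np.arctan2(-50,50)
R=np.array([[np.cos(yaw),-np.sin(yaw)],[np.sin(yaw),np.cos(yaw)]])
print("gauge",g,np.hypot(*(g-c)),"yaw",yaw,"valve pred",c+R@[-.045,.040])
for z in(.185,.22,.232): print(z,proj(t,np.array([.495,-.037,z])),proj(s,np.array([.495,-.037,z])))
# depth clouds near valve
for n,f in(("top",t),("side",s)):
    K=f["camera_matrix"];T=f["cam_to_world"];v,u=np.mgrid[:480,:640];d=f["depth"]
    P=np.stack([(u-K[0,2])/K[0,0]*d,(v-K[1,2])/K[1,1]*d,d],-1)@T[:3,:3].T+T[:3,3]
    m=(d>0)&(abs(P[...,0]-.495)<.03)&(abs(P[...,1]+.037)<.03)&(P[...,2]>.197)
    for p,q in zip(P[m],np.argwhere(m)): print(n,q[::-1],(p*1000).round(1))
o=observe();print("move",loc([495-297.6,-37-605.5,40],o))
E
```

```text
side nut [ 0.49307197 -0.03957762  0.2155    ] foot [ 0.49272384 -0.04009019  0.19      ]
top blob [ 0.49109734 -0.03829502  0.2155    ] [ 0.49467574 -0.03910473  0.19      ]
gauge [ 0.61906363 -0.07987109] 0.07226163710821173 yaw 0.4428609955588816 valve pred [ 0.49320013 -0.03874251]
0.185 [349.5170629  256.18930951] [298.5515416  258.12783948]
0.22 [349.99469189 253.77630363] [298.03226028 247.90802614]
0.232 [350.16604436 252.91062228] [297.8501745  244.32445263]
top [349 251] [499.7 -34.9 226.8]
top [350 251] [500.2 -37.  223. ]
top [351 251] [500.2 -39.  223.1]
top [352 251] [500.4 -41.1 221.3]
top [353 251] [500.6 -43.1 220. ]
top [349 252] [498.8 -35.1 219.1]
top [350 252] [498.3 -37.  222.2]
top [351 252] [497.5 -38.8 227.7]
top [352 252] [497.5 -40.9 227.1]
top [353 252] [497.4 -42.8 227.9]
top [354 252] [498.  -45.  223.8]
top [348 253] [497.5 -33.2 213.7]
top [349 253] [496.4 -35.  221.6]
top [350 253] [495.5 -36.8 227.3]
top [351 253] [495.1 -38.7 229.8]
top [352 253] [494.7 -40.6 232.6]
top [353 253] [496.1 -43.  222.8]
top [354 253] [496.2 -45.  221.8]
top [347 254] [4
[... 1824 characters left out ...]
] [489.6 -48.  216.5]
side [298 252] [492.4 -46.9 214.9]
side [299 252] [494.3 -50.2 217.2]
side [297 253] [490.1 -44.3 210. ]
side [298 253] [492.6 -45.1 210. ]
side [299 253] [494.7 -47.6 211.6]
side [297 254] [490.  -44.5 206.7]
side [298 254] [492.9 -42.9 204.7]
side [299 254] [495.4 -43.4 204.5]
side [296 255] [488.7 -36.7 197.1]
side [297 255] [490.6 -40.6 199.9]
side [298 255] [493.6 -38.7 197.6]
side [299 255] [494.1 -49.1 206.2]
side [295 256] [485.3 -40.  197.2]
side [299 256] [494.5 -46.7 200.7]
side [301 256] [500.1 -45.1 198. ]
side [299 257] [494.4 -46.4 197. ]
side [301 257] [499.  -49.7 198.7]
side [297 258] [488.4 -49.9 198. ]
move [-489.58146108  460.55733446  -39.62252694]
```

{"op": "drive_tool", "data": {
  "commands": [
    [[0, 0, -40], 0],
    [[-41, 38.3, 0], 0],
    [[-41, 38.3, 0], 0],
    [[-41, 38.3, 0], 0],
    [[-41, 38.3, 0], 0],
    [[-41, 38.3, 0], 0],
    [[-41, 38.3, 0], 0],
    [[-41, 38.3, 0], 0],
    [[-41, 38.3, 0], 0],
    [[-41, 38.3, 0], 0],
    [[-41, 38.3, 0], 0],
    [[-41, 38.3, 0], 0]
  ],
  "fingers": -0.3,
  "force": 12
}}

```text
t: 1.8
tool_pos: [0.477, 0.0134, 0.4451]
orientation: [3.141, -0.001, 1.114]
contact_force: [0.8, 0.7, -0.1]
grip_width: 0.0312
```

{"op": "drive_tool", "data": {
  "commands": [
    [[0, 0, 0], 10.5],
    [[0, 0, 0], 10.5],
    [[0, 0, 0], 10.5],
    [[0, 0, 0], 10.5],
    [[0, 0, 0], 10.5],
    [[0, 0, 0], 10.5],
    [[0, 0, 0], 10.5],
    [[0, 0, 0], 10.5],
    [[0, 0, 0], 10.5],
    [[0, 0, 0], 10.5],
    [[0, 0, 0], 10.5],
    [[0, 0, 0], 10.5]
  ]
}}

```text
t: 3.3
tool_pos: [0.4768, 0.0152, 0.4448]
orientation: [-3.141, -0.0, -1.091]
contact_force: [0.6, 0.3, 0.5]
grip_width: 0.0307
```

{"op": "drive_tool", "data": {
  "commands": [
    [[0, 0, 0], 10.5],
    [[0, 0, 0], 10.5],
    [[0, 0, 0], 10.5],
    [[0, 0, 0], 10.5],
    [[0, 0, 0], 10.5],
    [[0, 0, 0], 10.5],
    [[0, 0, 0], 10.5],
    [[0, 0, 0], 0],
    [[0, 0, 0], 0]
  ]
}}

```text
t: 4.42
tool_pos: [0.4769, 0.0152, 0.4447]
orientation: [-3.142, 0.0, -2.365]
contact_force: [0.2, -0.2, 0.0]
grip_width: 0.0306
```

Run:
```python
from h import *
o=observe();print({k:np.round(v,4) for k,v in o.items()})
print(loc([493.5-o["tool_pos"][0]*1e3,-39.3-o["tool_pos"][1]*1e3,0],o))
```

```text
{'t': np.float64(4.425), 'joint_pos': array([-0.0203, -0.1416,  1.9592,  0.    ,  1.3239,  2.3446]), 'qvel': array([ 0.0009,  0.0007,  0.0004, -0.0018, -0.0002,  0.0126]), 'tau': array([-3.40000e-03, -2.84968e+01, -3.63146e+01, -4.20000e-02,
       -6.50000e-02,  8.00000e-04]), 'tool_pos': array([0.4769, 0.0152, 0.4447]), 'orientation': array([-3.1415e+00,  1.0000e-04, -2.3649e+00]), 'contact_force': array([ 0.1995, -0.2463,  0.0406]), 'ft_torque': array([0.0207, 0.1058, 0.0306]), 'grip_width': np.float64(0.0306)}
[ 2.63426073e+01 -5.05494079e+01  3.76639633e-04]
```

{"op": "drive_tool", "data": {
  "commands": [
    [[13.2, -25.3, 0], 0],
    [[13.1, -25.2, 0], 0],
    [[0, 0, 15], 0],
    [[0, 0, 15], 0],
    [[0, 0, 0], 0],
    [[0, 0, 0], 0]
  ]
}}

```text
t: 5.18
tool_pos: [0.4932, -0.0387, 0.4144]
orientation: [3.141, -0.0, -2.367]
contact_force: [1.2, -0.4, -0.0]
grip_width: 0.0307
```

Run:
```python
from h import *
t=grab("top");s=grab("side")
rs=lambda i:cv2.resize(i,(400,400),interpolation=cv2.INTER_CUBIC)
cv2.imwrite("pics/z2.png",np.hstack([rs(t["image"][200:300,310:410]),rs(s["image"][190:270,258:338])])[...,::-1])
o=observe();print(o["tool_pos"],o["grip_width"],o["orientation"],loc([493.5-o["tool_pos"][0]*1e3,-39.3-o["tool_pos"][1]*1e3,0],o))
```

```text
[ 0.49347129 -0.03886996  0.41519482] 0.030820282786893617 [-3.14095857e+00  5.87811918e-04 -2.36707942e+00] [ 2.80237597e-01 -3.27452271e-01  4.29044683e-05]
```

View pics/z2.png

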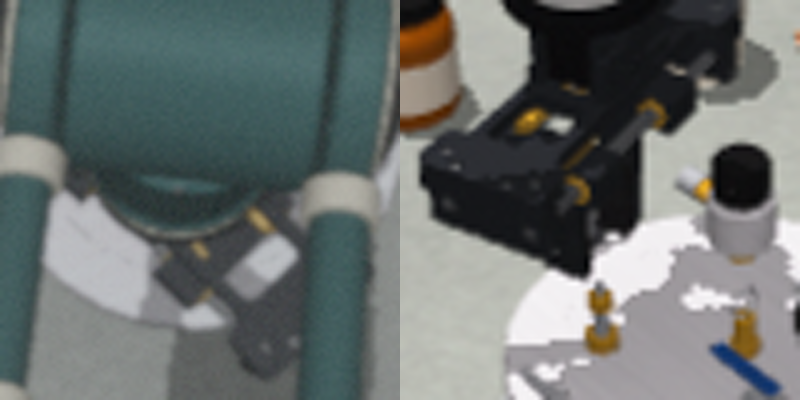

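The fingers straddle the valve tip, with the side view showing the near fingertip just above it at about (295,245). I'll descend over the nut and close gently.

{"op": "drive_tool", "data": {
  "commands": [
    [[0.2, -0.2, 9], 0],
    [[0, 0, 9], 0],
    [[0, 0, 9], 0],
    [[0, 0, 9], 0],
    [[0, 0, 0.8], 0],
    [[0, 0, 0], 0],
    [[0, 0, 0], 0]
  ]
}}

```text
t: 6.15
tool_pos: [0.4936, -0.0396, 0.3784]
orientation: [-3.141, 0.0, -2.368]
contact_force: [0.1, 0.1, -0.7]
grip_width: 0.0307
```

{"op": "drive_tool", "data": {
  "commands": [
    [[0, 0, 0], 0],
    [[0, 0, 0], 0],
    [[0, 0, 0], 0],
    [[0, 0, 0], 0],
    [[0, 0, 0], 0],
    [[0, 0, 0], 0]
  ],
  "fingers": -1,
  "force": 10
}}

```text
t: 6.9
tool_pos: [0.4935, -0.0396, 0.3781]
orientation: [-3.141, 0.0, -2.368]
contact_force: [0.3, 1.0, 2.2]
grip_width: 0.0125
```

Run:
```python
from h import *
s=grab("side"); save(s,"z3.png",(258,190,338,270),6)
o=observe();print({k:np.round(v,4) for k,v in o.items()})
```

```text
{'t': np.float64(6.95), 'joint_pos': array([-1.3030e-01, -6.1100e-02,  2.0102e+00,  1.0000e-04,  1.1919e+00,
        2.2375e+00]), 'qvel': array([ 0.0006, -0.0003,  0.0006,  0.0003,  0.001 , -0.0009]), 'tau': array([-4.20000e-01, -3.06604e+01, -3.37014e+01, -3.09800e-01,
        1.29400e-01,  8.00000e-04]), 'tool_pos': array([ 0.4935, -0.0395,  0.3781]), 'orientation': array([-3.1412e+00,  4.0000e-04, -2.3679e+00]), 'contact_force': array([1.0488, 0.2525, 1.4594]), 'ft_torque': array([0.2225, 0.0349, 0.0549]), 'grip_width': np.float64(0.0117)}
```

View pics/z3.png

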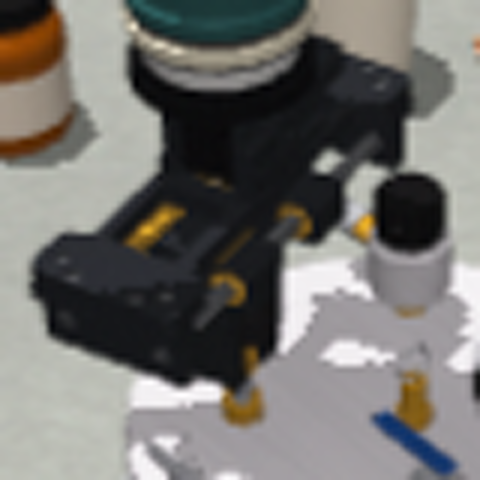

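The grip width is about 12.5 mm, so the nut is between the pads, and the brass is visible beside the finger at crop (250,355). I'll turn it anticlockwise and follow it up.

{"op": "drive_tool", "data": {
  "commands": [
    [[0, 0, -0.14], -10],
    [[0, 0, -0.14], -10],
    [[0, 0, -0.14], -10],
    [[0, 0, -0.14], -10],
    [[0, 0, -0.14], -10],
    [[0, 0, -0.14], -10],
    [[0, 0, 0], 0]
  ]
}}

```text
t: 7.82
tool_pos: [0.4933, -0.0403, 0.3789]
orientation: [3.141, -0.002, -1.323]
contact_force: [-0.8, -4.8, 1.1]
grip_width: 0.0124
```

Run:
```python
from h import *
o=observe();print({k:np.round(v,4) for k,v in o.items()})
s=grab("side"); save(s,"z4.png",(278,220,368,270),7)
```

```text
{'t': np.float64(7.825), 'joint_pos': array([-0.1312, -0.0618,  2.0095, -0.0024,  1.1938,  1.1923]), 'qvel': array([-0.0005, -0.0018,  0.0009,  0.0042, -0.0005,  0.0598]), 'tau': array([ 2.37380e+00, -3.06282e+01, -3.39026e+01,  1.49150e+00,
       -6.00000e-03, -6.19700e-01]), 'tool_pos': array([ 0.4933, -0.0403,  0.3789]), 'orientation': array([ 3.1409e+00, -2.1000e-03, -1.3226e+00]), 'contact_force': array([-0.8029, -4.7732,  1.1041]), 'ft_torque': array([-0.8078,  0.2198, -0.0201]), 'grip_width': np.float64(0.0124)}
```

View pics/z4.png

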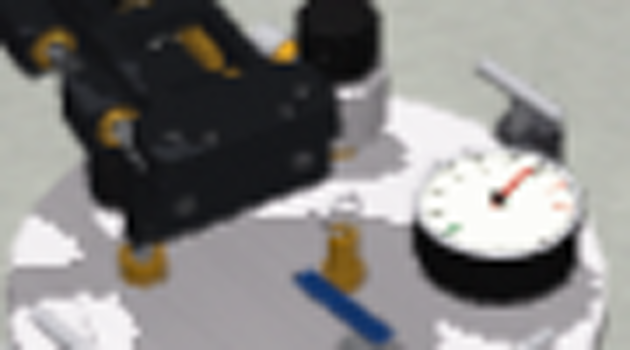

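{"op": "drive_tool", "data": {
  "commands": [
    [[0.8, 0, 0], 0],
    [[0, 0, 0], 0]
  ]
}}

```text
t: 8.12
tool_pos: [0.4934, -0.0406, 0.3788]
orientation: [3.141, -0.0, -1.322]
contact_force: [-2.2, -4.1, 2.2]
grip_width: 0.012
```

{"op": "drive_tool", "data": {
  "commands": [
    [[0, 0, -0.14], -10],
    [[0, 0, -0.14], -10],
    [[0, 0, -0.14], -10],
    [[0, 0, -0.14], -10],
    [[0, 0, -0.14], -10],
    [[0, 0, -0.14], -10],
    [[0, 0, -0.14], -10],
    [[0, 0, 0], 0]
  ]
}}

```text
t: 9.12
tool_pos: [0.4941, -0.0412, 0.3799]
orientation: [3.139, -0.002, -0.098]
contact_force: [1.5, -7.2, 0.0]
grip_width: 0.0121
```

Run:
```python
from h import *
o=observe();print({k:np.round(v,4) for k,v in o.items()})
```

```text
{'t': np.float64(9.125), 'joint_pos': array([-0.1326, -0.0617,  2.0074, -0.0025,  1.1936, -0.0333]), 'qvel': array([-0.0012, -0.0005, -0.0013, -0.    , -0.0009,  0.0431]), 'tau': array([  3.6711, -31.093 , -33.2378,   2.3197,   0.8196,  -0.4622]), 'tool_pos': array([ 0.4941, -0.0412,  0.3799]), 'orientation': array([ 3.1392e+00, -2.2000e-03, -9.8400e-02]), 'contact_force': array([ 1.452 , -7.1952,  0.027 ]), 'ft_torque': array([-1.2715, -0.1782, -0.0096]), 'grip_width': np.float64(0.0121)}
```

{"op": "drive_tool", "data": {
  "commands": [
    [[0, 1.0, 0], 0],
    [[0, 0, 0], 0]
  ]
}}

```text
t: 9.38
tool_pos: [0.494, -0.0416, 0.3799]
orientation: [3.141, -0.002, -0.1]
contact_force: [1.7, -4.4, 0.3]
grip_width: 0.0118
```

Run:
```python
from h import *
o=observe();print({k:np.round(v,4) for k,v in o.items()})
```

```text
{'t': np.float64(9.375), 'joint_pos': array([-1.3410e-01, -6.1700e-02,  2.0074e+00, -4.0000e-04,  1.1938e+00,
       -3.4200e-02]), 'qvel': array([ 0.0015, -0.0003,  0.0018, -0.003 , -0.0003, -0.0015]), 'tau': array([ 2.26620e+00, -3.11655e+01, -3.29448e+01,  1.45860e+00,
        1.07730e+00, -2.03000e-02]), 'tool_pos': array([ 0.494 , -0.0416,  0.3799]), 'orientation': array([ 3.1412e+00, -2.1000e-03, -9.9700e-02]), 'contact_force': array([ 1.6733, -4.4223,  0.262 ]), 'ft_torque': array([-0.8588, -0.3325, -0.0419]), 'grip_width': np.float64(0.0118)}
```

{"op": "drive_tool", "data": {
  "commands": [
    [[0.3, 1.3, 0], 0],
    [[0, 0, 0], 0]
  ]
}}

```text
t: 9.62
tool_pos: [0.4941, -0.0422, 0.3799]
orientation: [-3.14, -0.001, -0.099]
contact_force: [3.6, 1.2, 0.1]
grip_width: 0.012
```

{"op": "drive_tool", "data": {
  "commands": [
    [[0, 0, -0.14], -10],
    [[0, 0, -0.14], -10],
    [[0, 0, -0.14], -10],
    [[0, 0, -0.14], -10],
    [[0, 0, -0.14], -10],
    [[0, 0, -0.14], -10],
    [[0, 0, 0], 0]
  ]
}}

```text
t: 10.5
tool_pos: [0.4948, -0.0418, 0.3809]
orientation: [3.139, -0.004, 0.949]
contact_force: [7.2, 2.8, -1.0]
grip_width: 0.0124
```

Run:
```python
from h import *
o=observe();print({k:np.round(v,4) for k,v in o.items()})
s=grab("side"); save(s,"z5.png",(278,220,368,270),7)
```

```text
{'t': np.float64(10.5), 'joint_pos': array([-0.1354, -0.0617,  2.0054,  0.0032,  1.1938, -1.0858]), 'qvel': array([ 0.0008, -0.0002, -0.0009,  0.0004, -0.0002,  0.0448]), 'tau': array([ -1.4421, -31.9235, -31.8727,  -0.9928,   2.36  ,  -0.467 ]), 'tool_pos': array([ 0.4948, -0.0418,  0.3809]), 'orientation': array([ 3.1394, -0.0045,  0.9493]), 'contact_force': array([ 7.2218,  2.7793, -1.0262]), 'ft_torque': array([ 0.3638, -1.1887, -0.0565]), 'grip_width': np.float64(0.0124)}
```

View pics/z5.png

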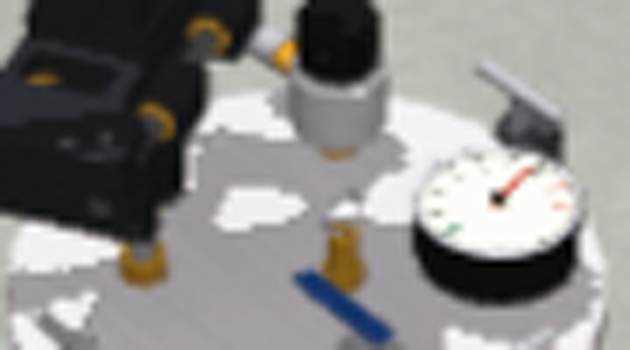

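{"op": "drive_tool", "data": {
  "commands": [
    [[1.5, 1.0, 0], 0],
    [[0, 0, 0], 0]
  ]
}}

```text
t: 10.8
tool_pos: [0.4955, -0.0415, 0.3807]
orientation: [-3.141, -0.001, 0.948]
contact_force: [3.1, 2.5, 0.7]
grip_width: 0.0121
```

{"op": "drive_tool", "data": {
  "commands": [
    [[0, 0, -0.13], -9.5],
    [[0, 0, -0.13], -9.5],
    [[0, 0, -0.13], -9.5],
    [[0, 0, -0.13], -9.5],
    [[0, 0, -0.1], -9.5],
    [[0, 0, 0], 0]
  ]
}}

```text
t: 11.55
tool_pos: [0.4956, -0.0409, 0.3814]
orientation: [3.14, -0.003, 1.778]
contact_force: [3.9, 4.6, 1.3]
grip_width: 0.0122
```

Run:
```python
from h import *
o=observe();print({k:np.round(v,4) for k,v in o.items()})
```

```text
{'t': np.float64(11.55), 'joint_pos': array([-0.1337, -0.0595,  2.0025,  0.0037,  1.1978, -1.9132]), 'qvel': array([ 0.0006,  0.0006, -0.0004, -0.0015, -0.001 ,  0.0429]), 'tau': array([ -2.7709, -30.9432, -32.5497,  -1.8333,   1.16  ,  -0.4439]), 'tool_pos': array([ 0.4956, -0.0409,  0.3814]), 'orientation': array([ 3.1396e+00, -3.0000e-03,  1.7781e+00]), 'contact_force': array([3.9282, 4.5534, 1.2507]), 'ft_torque': array([ 0.9912, -0.654 , -0.0373]), 'grip_width': np.float64(0.0122)}
```

{"op": "drive_tool", "data": {
  "commands": [
    [[0, 0, -0.13], -9.5],
    [[0, 0, 0], -8],
    [[0, 0, 0], 0]
  ]
}}

```text
t: 11.92
tool_pos: [0.4951, -0.0409, 0.3814]
orientation: [3.14, -0.003, 2.083]
contact_force: [1.6, 5.7, 2.2]
grip_width: 0.0125
```

Run:
```python
from h import *
o=observe();print({k:np.round(v,4) for k,v in o.items()})
```

```text
{'t': np.float64(11.925), 'joint_pos': array([-0.1337, -0.0597,  2.0028,  0.0035,  1.1996, -2.2184]), 'qvel': array([-0.0024, -0.0007,  0.0013,  0.0004, -0.    ,  0.0355]), 'tau': array([ -2.6053, -30.3512, -33.0846,  -1.7487,   0.4119,  -0.406 ]), 'tool_pos': array([ 0.4951, -0.0409,  0.3814]), 'orientation': array([ 3.1405, -0.0032,  2.0834]), 'contact_force': array([1.5997, 5.6528, 2.1785]), 'ft_torque': array([ 0.8637, -0.2338, -0.0776]), 'grip_width': np.float64(0.0125)}
```

{"op": "drive_tool", "data": {
  "commands": [
    [[0, 0, 0], 0],
    [[0, 0, 0], 0],
    [[0, 0, 0], 0],
    [[0, 0, 0], 0],
    [[0, 0, 0], 10],
    [[0, 0, 0], 10],
    [[0, 0, 0], 10],
    [[0, 0, 0], 10],
    [[0, 0, 0], 10],
    [[0, 0, 0], 10],
    [[0, 0, 0], 0],
    [[0, 0, 0], 0]
  ],
  "fingers": -0.5
}}

```text
t: 13.42
tool_pos: [0.4953, -0.0421, 0.3813]
orientation: [-3.142, 0.0, 1.038]
contact_force: [0.3, 0.2, 0.3]
grip_width: 0.0219
```

Run:
```python
from h import *
o=observe();print({k:np.round(v,4) for k,v in o.items()})
print(loc([494.7-o["tool_pos"][0]*1e3,-40.5-o["tool_pos"][1]*1e3,0],o))
s=grab("side"); save(s,"z6.png",(278,220,368,270),7)
```

```text
{'t': np.float64(13.425), 'joint_pos': array([-1.3480e-01, -5.9400e-02,  2.0026e+00, -1.0000e-04,  1.1985e+00,
       -1.1731e+00]), 'qvel': array([-0.0006,  0.0011,  0.0015,  0.    , -0.0012,  0.0092]), 'tau': array([-4.10000e-03, -3.14437e+01, -3.47316e+01,  1.36000e-02,
        7.87000e-02,  7.00000e-04]), 'tool_pos': array([ 0.4953, -0.0421,  0.3813]), 'orientation': array([-3.1415e+00,  1.0000e-04,  1.0383e+00]), 'contact_force': array([0.3489, 0.2421, 0.2936]), 'ft_torque': array([ 0.0067, -0.0197,  0.0656]), 'grip_width': np.float64(0.0219)}
[ 1.05410819e+00 -1.32421566e+00 -1.43746343e-05]
```

View pics/z6.png

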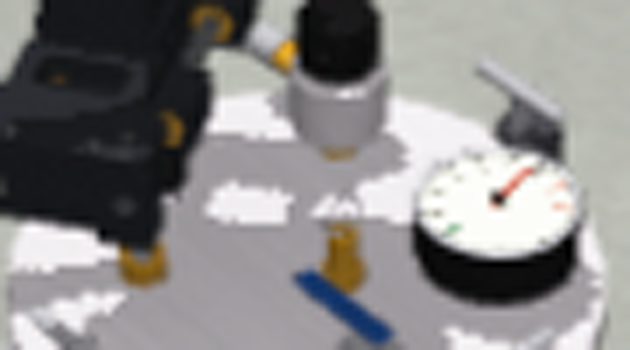

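{"op": "drive_tool", "data": {
  "commands": [
    [[1.0, -1.3, 0], 0],
    [[0, 0, 0], 0],
    [[0, 0, 0], 0]
  ]
}}

```text
t: 13.85
tool_pos: [0.4947, -0.0405, 0.3813]
orientation: [-3.142, 0.0, 1.036]
contact_force: [0.9, -0.1, 0.3]
grip_width: 0.0221
```

{"op": "drive_tool", "data": {
  "commands": [
    [[0, 0, 0], 0],
    [[0, 0, 0], 0],
    [[0, 0, 0], 0],
    [[0, 0, 0], 0],
    [[0, 0, 0], 0]
  ],
  "fingers": -1
}}

```text
t: 14.48
tool_pos: [0.4947, -0.0405, 0.3813]
orientation: [3.142, 0.0, 1.035]
contact_force: [-0.3, -0.6, 0.4]
grip_width: 0.0123
```

Run:
```python
from h import *
o=observe();print({k:np.round(v,4) for k,v in o.items()})
```

```text
{'t': np.float64(14.475), 'joint_pos': array([-1.3190e-01, -6.0900e-02,  2.0040e+00, -1.0000e-04,  1.1985e+00,
       -1.1674e+00]), 'qvel': array([-0.0011,  0.001 ,  0.0011,  0.0006, -0.0007, -0.0014]), 'tau': array([ 1.17400e-01, -3.13179e+01, -3.47483e+01,  9.60000e-02,
        3.53000e-02,  2.70000e-03]), 'tool_pos': array([ 0.4947, -0.0405,  0.3813]), 'orientation': array([3.1416e+00, 1.0000e-04, 1.0355e+00]), 'contact_force': array([-0.271 , -0.6026,  0.3619]), 'ft_torque': array([-0.0472,  0.0848, -0.0048]), 'grip_width': np.float64(0.0123)}
```

{"op": "drive_tool", "data": {
  "commands": [
    [[0, 0, 0], -8],
    [[0, 0, 0], -8],
    [[0, 0, 0], -8],
    [[0, 0, 0], 0]
  ]
}}

```text
t: 14.98
tool_pos: [0.4947, -0.0405, 0.3813]
orientation: [-3.141, -0.0, 1.453]
contact_force: [-0.7, 0.6, 0.2]
grip_width: 0.0125
```

Run:
```python
from h import *
o=observe();print({k:np.round(v,4) for k,v in o.items()})
```

```text
{'t': np.float64(14.975), 'joint_pos': array([-1.3190e-01, -6.0900e-02,  2.0041e+00,  1.0000e-04,  1.1986e+00,
       -1.5847e+00]), 'qvel': array([ 0.0015,  0.0009, -0.0001, -0.0007, -0.0015,  0.0466]), 'tau': array([ 9.96000e-02, -3.13900e+01, -3.48882e+01, -1.49000e-02,
       -5.70000e-03, -5.47500e-01]), 'tool_pos': array([ 0.4947, -0.0405,  0.3813]), 'orientation': array([-3.1414e+00, -1.0000e-04,  1.4527e+00]), 'contact_force': array([-0.7018,  0.612 ,  0.1534]), 'ft_torque': array([ 0.0654,  0.0357, -0.0463]), 'grip_width': np.float64(0.0125)}
```

{"op": "drive_tool", "data": {
  "commands": [
    [[0, 0, 0], 0],
    [[0, 0, 0], -8],
    [[0, 0, 0], -8],
    [[0, 0, 0], 0]
  ],
  "force": 22
}}

```text
t: 15.48
tool_pos: [0.4947, -0.0405, 0.3813]
orientation: [3.142, -0.0, 1.731]
contact_force: [0.7, 0.8, -0.6]
grip_width: 0.0116
```

```bash
cat >> h.py <<'E'
def avg(n=8):
    R=[]
    for i in range(n):
        grab_frame("side");o=observe();R.append([*o["contact_force"],*o["ft_torque"],o["grip_width"],o["orientation"][2],*o["tool_pos"]])
    print(np.mean(R,0).round(4),np.std(R,0).round(3)[:6])
E
python3 -c "from h import *;avg()"
```

```text
[ 0.4081  0.4274 -0.7348  0.1054 -0.0263 -0.175   0.0115  1.7315  0.4947
 -0.0405  0.3813] [0.633 0.391 0.304 0.027 0.015 0.033]
```

{"op": "drive_tool", "data": {
  "commands": [
    [[0, 0, 0], 0],
    [[0, 0, 0], 0],
    [[0, 0, 0], 0],
    [[0, 0, 0], 0]
  ],
  "fingers": -0.5,
  "force": 12
}}

```text
t: 16.38
tool_pos: [0.4947, -0.0405, 0.3814]
orientation: [3.141, 0.0, 1.734]
contact_force: [-0.2, -0.2, 0.0]
grip_width: 0.0218
```

```bash
python3 -c "from h import *;avg()"
```

```text
[ 0.2868  0.1979 -0.258   0.0666  0.0048 -0.0039  0.0221  1.7336  0.4947
 -0.0405  0.3813] [0.435 0.278 0.361 0.02  0.015 0.024]
```

At the stop the torque reached 0.175 N m, well above the 0.04 N m needed to turn the nut, so the nut is confirmed at its stop. Next I'll rise, shut the fingers and find the tip by touch.

{"op": "drive_tool", "data": {
  "commands": [
    [[0, 0, -13], 0],
    [[0, 0, -13], 0],
    [[0, 0, 0], 0]
  ]
}}

```text
t: 17.15
tool_pos: [0.4954, -0.0406, 0.4096]
orientation: [3.138, 0.001, 1.734]
contact_force: [-0.3, 1.0, 0.1]
grip_width: 0.0219
```

{"op": "drive_tool", "data": {
  "commands": [
    [[0, 0, 0], 0],
    [[0, 0, 0], 0],
    [[0, 0, 0], 0],
    [[0, 0, 0], 0],
    [[0, 0, 2], 0],
    [[0, 0, 2], 0],
    [[0, 0, 2], 0],
    [[0, 0, 0], 0],
    [[0, 0, 0], 0]
  ],
  "fingers": -1,
  "force": 30
}}

```text
t: 18.27
tool_pos: [0.4947, -0.0405, 0.4013]
orientation: [-3.142, 0.0, 1.734]
contact_force: [0.3, -0.1, -1.2]
grip_width: 0.0006
```

```bash
python3 -c "from h import *;avg()"
```

```text
[ 2.4720e-01 -2.3900e-02  7.2000e-03  4.0700e-02 -1.4500e-02  3.3000e-03
  4.0000e-04  1.7336e+00  4.9470e-01 -4.0500e-02  4.0140e-01] [0.312 0.325 0.559 0.023 0.031 0.029]
```

{"op": "drive_tool", "data": {
  "commands": [
    [[0, 0, 0.5], 0],
    [[0, 0, 0.5], 0],
    [[0, 0, 0], 0]
  ]
}}

```text
t: 19.05
tool_pos: [0.4947, -0.0405, 0.4002]
orientation: [-3.141, -0.0, 1.734]
contact_force: [0.6, 0.5, -0.4]
grip_width: 0.0003
```

{"op": "drive_tool", "data": {
  "commands": [
    [[0, 0, 0.5], 0],
    [[0, 0, 0.5], 0],
    [[0, 0, 0], 0]
  ]
}}

```text
t: 19.42
tool_pos: [0.4947, -0.0405, 0.3993]
orientation: [-3.141, -0.0, 1.734]
contact_force: [-0.4, 0.4, -0.5]
grip_width: 0.0004
```

{"op": "drive_tool", "data": {
  "commands": [
    [[0, 0, 0.4], 0],
    [[0, 0, 0.4], 0],
    [[0, 0, 0], 0]
  ]
}}

```text
t: 19.8
tool_pos: [0.4947, -0.0405, 0.3985]
orientation: [-3.141, -0.0, 1.734]
contact_force: [0.2, -0.7, 0.2]
grip_width: 0.0007
```

{"op": "drive_tool", "data": {
  "commands": [
    [[0, 0, 0.4], 0],
    [[0, 0, 0.4], 0],
    [[0, 0, 0], 0]
  ]
}}

```text
t: 20.18
tool_pos: [0.4947, -0.0405, 0.3977]
orientation: [-3.141, 0.0, 1.734]
contact_force: [-0.8, 1.0, 0.8]
grip_width: 0.0004
```

{"op": "drive_tool", "data": {
  "commands": [
    [[0, 0, 0.4], 0],
    [[0, 0, 0.4], 0],
    [[0, 0, 0], 0]
  ]
}}

```text
t: 20.55
tool_pos: [0.4947, -0.0405, 0.3968]
orientation: [-3.141, -0.0, 1.734]
contact_force: [-0.4, 0.3, 0.3]
grip_width: 0.0002
```

{"op": "drive_tool", "data": {
  "commands": [
    [[0, 0, 0.4], 0],
    [[0, 0, 0.4], 0],
    [[0, 0, 0], 0]
  ]
}}

```text
t: 20.92
tool_pos: [0.4947, -0.0405, 0.396]
orientation: [-3.141, -0.0, 1.734]
contact_force: [-0.4, 0.7, 0.2]
grip_width: 0.0005
```

{"op": "drive_tool", "data": {
  "commands": [
    [[0, 0, 0.4], 0],
    [[0, 0, 0], 0]
  ]
}}

```text
t: 21.18
tool_pos: [0.4947, -0.0405, 0.3957]
orientation: [-3.141, -0.0, 1.734]
contact_force: [-0.1, -0.5, 0.0]
grip_width: 0.0004
```

{"op": "drive_tool", "data": {
  "commands": [
    [[0, 0, 0.4], 0],
    [[0, 0, 0], 0]
  ]
}}

```text
t: 21.42
tool_pos: [0.4947, -0.0405, 0.3953]
orientation: [-3.142, -0.0, 1.734]
contact_force: [0.7, -0.5, 0.1]
grip_width: 0.0004
```

{"op": "drive_tool", "data": {
  "commands": [
    [[0, 0, 0.4], 0],
    [[0, 0, 0], 0]
  ]
}}

```text
t: 21.68
tool_pos: [0.4947, -0.0405, 0.3949]
orientation: [-3.141, -0.0, 1.734]
contact_force: [-0.3, 0.1, 0.5]
grip_width: 0.0006
```

{"op": "drive_tool", "data": {
  "commands": [
    [[0, 0, 0.4], 0],
    [[0, 0, 0], 0]
  ]
}}

```text
t: 21.92
tool_pos: [0.4947, -0.0405, 0.3945]
orientation: [-3.141, -0.0, 1.734]
contact_force: [-1.3, 0.3, -0.4]
grip_width: 0.0
```

{"op": "drive_tool", "data": {
  "commands": [
    [[0, 0, 0.4], 0],
    [[0, 0, 0], 0]
  ]
}}

```text
t: 22.18
tool_pos: [0.4947, -0.0405, 0.3941]
orientation: [-3.142, -0.0, 1.734]
contact_force: [-0.1, 0.1, 0.6]
grip_width: 0.0003
```

{"op": "drive_tool", "data": {
  "commands": [
    [[0, 0, 0.4], 0],
    [[0, 0, 0], 0]
  ]
}}

```text
t: 22.42
tool_pos: [0.4947, -0.0405, 0.3937]
orientation: [-3.142, -0.0, 1.734]
contact_force: [0.6, 0.1, 0.6]
grip_width: 0.0002
```

{"op": "drive_tool", "data": {
  "commands": [
    [[0, 0, 0.4], 0],
    [[0, 0, 0], 0]
  ]
}}

```text
t: 22.68
tool_pos: [0.4948, -0.0405, 0.3934]
orientation: [3.141, 0.0, 1.734]
contact_force: [0.2, 0.9, -0.6]
grip_width: 0.0006
```

{"op": "drive_tool", "data": {
  "commands": [
    [[0, 0, 0.4], 0],
    [[0, 0, 0], 0]
  ]
}}

```text
t: 22.92
tool_pos: [0.4948, -0.0405, 0.3932]
orientation: [3.141, 0.0, 1.734]
contact_force: [-1.3, -1.0, 2.7]
grip_width: 0.0004
```

Contact at about TCP z 0.3933. I'll press on in small steps.

{"op": "drive_tool", "data": {
  "commands": [
    [[0, 0, 0.3], 0],
    [[0, 0, 0], 0]
  ]
}}

```text
t: 23.18
tool_pos: [0.4948, -0.0405, 0.3928]
orientation: [3.141, 0.0, 1.734]
contact_force: [-0.8, 0.1, 3.5]
grip_width: 0.0001
```

{"op": "drive_tool", "data": {
  "commands": [
    [[0, 0, 0.3], 0],
    [[0, 0, 0], 0]
  ]
}}

```text
t: 23.42
tool_pos: [0.4948, -0.0405, 0.3925]
orientation: [3.141, 0.0, 1.734]
contact_force: [-1.0, 0.4, 2.9]
grip_width: 0.0003
```

{"op": "drive_tool", "data": {
  "commands": [
    [[0, 0, 0.3], 0],
    [[0, 0, 0], 0]
  ]
}}

```text
t: 23.68
tool_pos: [0.4948, -0.0405, 0.3922]
orientation: [3.141, 0.0, 1.734]
contact_force: [-0.9, 0.5, 4.4]
grip_width: -0.0
```

{"op": "drive_tool", "data": {
  "commands": [
    [[0, 0, 0.3], 0],
    [[0, 0, 0], 0]
  ]
}}

```text
t: 23.92
tool_pos: [0.4948, -0.0405, 0.392]
orientation: [3.141, 0.0, 1.734]
contact_force: [-1.8, -0.2, 4.9]
grip_width: 0.0009
```

{"op": "drive_tool", "data": {
  "commands": [
    [[0, 0, 0.3], 0],
    [[0, 0, 0], 0]
  ]
}}

```text
t: 24.18
tool_pos: [0.4948, -0.0405, 0.3919]
orientation: [3.141, 0.0, 1.734]
contact_force: [-0.9, -0.2, 6.9]
grip_width: 0.0005
```

{"op": "drive_tool", "data": {
  "commands": [
    [[0, 0, 0.3], 0],
    [[0, 0, 0], 0]
  ]
}}

```text
t: 24.42
tool_pos: [0.4948, -0.0405, 0.3918]
orientation: [3.141, 0.0, 1.734]
contact_force: [-1.5, 0.3, 7.0]
grip_width: 0.0001
```

{"op": "drive_tool", "data": {
  "commands": [
    [[0, 0, 0.2], 0],
    [[0, 0, 0], 0]
  ]
}}

```text
t: 24.68
tool_pos: [0.4948, -0.0405, 0.3917]
orientation: [3.141, 0.0, 1.734]
contact_force: [-2.1, -0.1, 6.6]
grip_width: 0.0005
```

```bash
python3 -c "from h import *;avg()"
```

```text
[-2.0714e+00  1.9700e-01  6.9880e+00  9.7700e-02  3.2800e-01  1.0200e-02
  4.0000e-04  1.7336e+00  4.9480e-01 -4.0500e-02  3.9170e-01] [0.516 0.458 0.338 0.022 0.021 0.038]
```

{"op": "drive_tool", "data": {
  "commands": [
    [[0, 0, 0.4], 0],
    [[0, 0, 0], 0]
  ]
}}

```text
t: 25.32
tool_pos: [0.4948, -0.0405, 0.3914]
orientation: [3.141, 0.0, 1.734]
contact_force: [-1.3, -0.2, 8.2]
grip_width: 0.0002
```

{"op": "drive_tool", "data": {
  "commands": [
    [[0, 0, 0.3], 0],
    [[0, 0, 0], 0]
  ]
}}

```text
t: 25.58
tool_pos: [0.4948, -0.0405, 0.3912]
orientation: [3.141, 0.0, 1.734]
contact_force: [-2.6, 0.3, 8.5]
grip_width: 0.0006
```

{"op": "drive_tool", "data": {
  "commands": [
    [[0, 0, 0.3], 0],
    [[0, 0, 0], 0]
  ]
}}

```text
t: 25.82
tool_pos: [0.4948, -0.0405, 0.391]
orientation: [3.141, 0.0, 1.734]
contact_force: [-2.5, 0.2, 8.5]
grip_width: 0.0004
```

```bash
python3 -c "from h import *;avg()"
```

```text
[-2.7230e+00  9.8600e-02  8.5329e+00  1.2200e-01  4.4530e-01 -2.5000e-03
  5.0000e-04  1.7336e+00  4.9480e-01 -4.0500e-02  3.9100e-01] [0.562 0.54  0.546 0.032 0.03  0.032]
```

```bash
cat >> h.py <<'E'
def needle(f,C=(.6191,-.0799),yaw=.443):
    h=cv2.cvtColor(f["image"],cv2.COLOR_RGB2HSV)
    u0,v0=proj(f,np.array([*C,.222])).round().astype(int)
    m=((h[...,0]<6)|(h[...,0]>172))&(h[...,1]>110)
    P=np.array([ray(f,u,v,.222)[:2]-C for v,u in np.argwhere(m) if abs(u-u0)<25 and abs(v-v0)<25])
    P=P[np.hypot(*P.T)<.017]
    d=P.mean(0); a=np.arctan2(d[1],d[0])-yaw  # pot frame
    return len(P),((np.pi-a)%(2*np.pi)).round(2)
E
python3 - <<'E'
from h import *
s=grab("side");print(needle(s)); save(s,"z7.png",(278,220,368,270),7)
E
```

```text
(0, np.float64(nan))h.py:30: RuntimeWarning: Mean of empty slice.
  d=P.mean(0); a=np.arctan2(d[1],d[0])-yaw  # pot frame
  ret = um.true_divide(
```

View pics/z7.png

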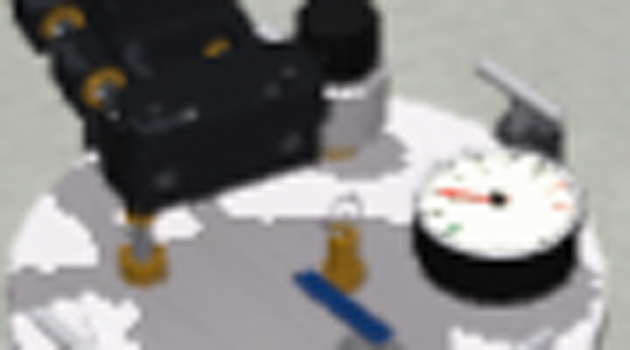

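Air is flowing: the needle has dropped to just above the green mark, its tip at crop (440,193). I'll hold here.

{"op": "drive_tool", "data": {
  "commands": [
    [[0, 0, 0], 0],
    [[0, 0, 0], 0],
    [[0, 0, 0], 0],
    [[0, 0, 0], 0],
    [[0, 0, 0], 0],
    [[0, 0, 0], 0],
    [[0, 0, 0], 0],
    [[0, 0, 0], 0],
    [[0, 0, 0], 0],
    [[0, 0, 0], 0],
    [[0, 0, 0], 0],
    [[0, 0, 0], 0]
  ]
}}

```text
t: 27.78
tool_pos: [0.4948, -0.0405, 0.391]
orientation: [3.141, 0.0, 1.734]
contact_force: [-2.6, 1.7, 8.6]
grip_width: 0.0004
```

{"op": "drive_tool", "data": {
  "commands": [
    [[0, 0, 0], 0],
    [[0, 0, 0], 0],
    [[0, 0, 0], 0],
    [[0, 0, 0], 0],
    [[0, 0, 0], 0],
    [[0, 0, 0], 0],
    [[0, 0, 0], 0],
    [[0, 0, 0], 0],
    [[0, 0, 0], 0],
    [[0, 0, 0], 0],
    [[0, 0, 0], 0],
    [[0, 0, 0], 0]
  ]
}}

```text
t: 29.28
tool_pos: [0.4948, -0.0405, 0.391]
orientation: [3.141, 0.0, 1.734]
contact_force: [-2.5, 0.4, 8.9]
grip_width: 0.0005
```

Run:
```python
from h import *
s=grab("side"); save(s,"z8.png",(278,220,368,270),8)
```

```text
(no output)
```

View pics/z8.png

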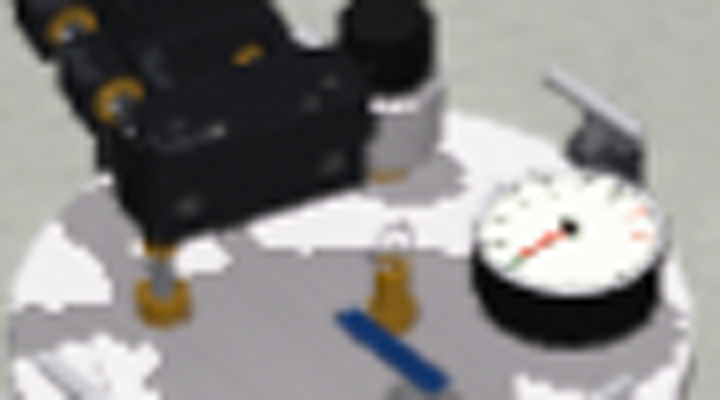

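The needle lies on the green mark (crop (515,265)) after more than 3 s of extra holding. I'll release straight up.

{"op": "drive_tool", "data": {
  "commands": [
    [[0, 0, -1], 0],
    [[0, 0, -2], 0],
    [[0, 0, -5], 0],
    [[0, 0, -15], 0],
    [[0, 0, -20], 0],
    [[0, 0, -20], 0],
    [[0, 0, -20], 0],
    [[0, 0, 0], 0],
    [[0, 0, 0], 0],
    [[0, 0, 0], 0],
    [[0, 0, 0], 0]
  ]
}}

```text
t: 30.7
tool_pos: [0.4945, -0.0405, 0.472]
orientation: [-3.14, -0.0, 1.734]
contact_force: [-0.3, -0.1, -0.5]
grip_width: 0.0003
```

Run:
```python
from h import *
avg(3);s=grab("side"); save(s,"z9.png",(278,220,368,270),8)
```

```text
[ 3.4010e-01  4.5330e-01 -1.3890e-01  8.2700e-02  1.6700e-02  1.5800e-02
  1.0000e-04  1.7336e+00  4.9460e-01 -4.0500e-02  4.7230e-01] [0.288 0.441 0.233 0.009 0.035 0.015]
```

View pics/z9.png

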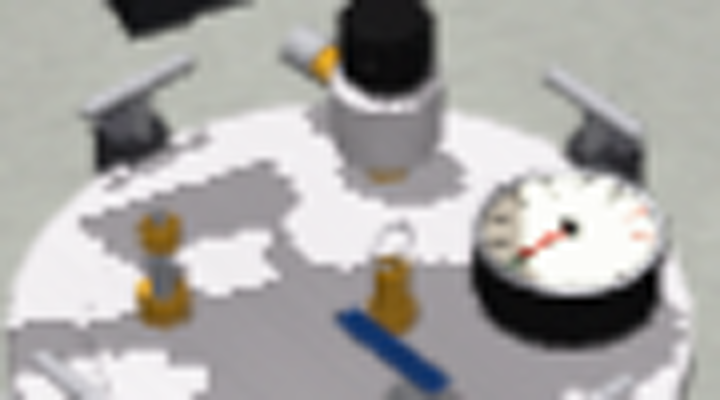

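The nut stands backed off at crop (160,233), the needle is on the green mark, and the gripper is clear.

```bash
python3 -c "from h import *;print(r.finish_job())"
```

```text
the job is handed in; nothing more can be done
None
```

The pot is bled: the lock nut is backed off at its stop, the gauge needle rests on zero, and the arm is clear. I handed the job in at about 31 s.

- **Nut:** I turned it anticlockwise about 4.45 rad, raising the tool 0.8 mm per rad, and the gauge needle stayed put throughout. My first grip was about 1.5 mm off centre, which put up to 7–8 N of side force on the valve. I eased that off as I went, then regripped centred. Turning further met 0.175 N m, well above the 0.04 N m it takes to turn, so the nut is at its stop.
- **Tip:** I found its end by touch about 7 mm above its origin and pressed with the closed fingertips. The average reading was about 8.5 N down plus 2.7 N sideways, and no reading passed 9 N down. The 8.5 N is a little under the stated 9.5 N for air to flow, but the needle fell all the same. I held it for more than 3 s beyond the first view of it falling.
- **Last checks:** after letting go, the needle was on the green mark, the nut still stood raised, and the tool forces read about zero. My numeric needle reader found no red pixels, so I read the needle by eye from the camera pictures. I did not take a fresh picture of the loose items, but the arm stayed clear of them.

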